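# Strike a foam coupon and hold the probe tweezers at the gap mark

## Robot

A 6-joint arm with a two-finger parallel gripper is mounted at the origin on the work surface. World frame = base frame: x ahead of the robot, y to its left, z up, the work surface at z = 0. Lengths are in m, angles in rad, forces in N, time in s.
With the tool pointing down it reaches from about 0.25 to 0.725 m from the base axis. Payload 4 kg.
Tool frame: the origin (TCP) lies between the finger pads; the fingertips stand 8 mm ahead of it and the grasp point (between the pads) lies 11 mm behind it; z points along the fingers, y is the direction in which the jaws open and shut (so a half turn about z gives the same grasp; the last joint's range is limited). The gripper opens to 85 mm and grips with 20 to 120 N. Pads are 22 mm wide; open, the fingers measure 114 mm over their backs; the gripper's body (76 mm by 85 mm) begins 54 mm behind the grasp point. The pads swing forward as they close: fully open they stand 13 mm farther back than shut.
Start: joints at [1.133, 0.241, 0.005, 1.335, 0, 1.571], TCP at [0.212, 0.453, 0.239] pointing down, gripper open.
Joint ranges: [-2.72, 2.72], [-1.05, 1.87], [-1.09, 1.28], [-1.99, 2.15], [-1.42, 1.44], [-3.14, 3.14]. Speed limits (rad/s): [2.79, 2.79, 3.14, 3.14, 3.14, 3.14].

## Interface

Orientations are given as a unit quaternion [x, y, z, w].
In Python, from workcell import * gives the robot as it stands.
- The arm moves only by the tool send_rows, never from a script. Its argument "increments" is a list that holds one entry, the list of rows, each a list of 6 numbers: the shift along the tool's x, y, z in units of 50 mm (1.0 is 50 mm), then the turn, a rotation vector about the tool's x, y, z in units of 10 degrees (1.0 is 10 degrees). In form: [[[x, y, z, ax, ay, az], ...]]. A call has 1 to 8 rows; each row shifts and turns the commanded pose from where the row before left it, along the tool's axes as they then stand; what a row does not reach is not made up. A row lasts 1/8 s, in which the tool goes at most 62.5 mm and 10.7 degrees, less where a joint would pass 70% of its speed; a pose out of reach is approached as far as the arm can. A call with a number of a shift or a turn outside -1 to 1 is refused whole. A call with a gripper value outside its range is refused whole. "grip" is the closure, from 0 (fully open) to 1 (shut), set as the call begins (left out, the last holds). The fingers move at their own pace and stop on an object; the grip force is fixed at half the most. Time passes only in rows, so rows that do not move let the fingers close. It gives the time, the measured TCP pose, the force and the opening at its end, in the units of the state.
- get_obs(): the state, without advancing time (a new reading comes with each control period).
- camera(name): name is "side" or "top"; returns a dict with "color" (384x512x3 uint8, red, green, blue), "z_map" (384x512 float32, m along the optical axis (not along the pixel's ray), 0 where there is no reading), "intrinsics" (3x3 intrinsics, pixels), "pose" (4x4, takes a point from camera to world coordinates). Camera axes: x right, y down, z forward; pixel columns grow to the right and rows downward; lengths in m; the calibration is good to about 2 mm. A picture is of the moment at which its call begins.
- job_done(): hands the job in, once; it reports no verdict.
The state is a dict: "clock": time; "joint_pos": joint angles; "joint_vel": joint speeds; "tau": joint torques, N m; "eef_pos": TCP position; "tool_rot": TCP orientation; "ft_force": force on the tool from outside, world axes, zero at the start; "ft_torque": the same for the moment, N m; "grip_width": finger opening in m.
Only numpy, scipy, OpenCV 4.12 (cv2) and the standard library are available. Lean on these libraries where they do the work, as an engineer would, in place of code of your own. Each camera call takes 0.05 s, during which the arm holds its last target.

## Task

Charge the foam coupon by knocking the stand's sprung plunger fully down with the mallet, then stand the mallet back upright on its head on the bench. Then take the probe tweezers off their rest, squeeze them to the marked tip gap of 12 mm, and finish while still holding them steady at that gap, level, with both tips over the ring drawn on the bare end of the coupon, about two fingers' breadth above the foam and touching nothing. Work the plunger only with the mallet and leave everything else where it stands.

Things in the scene. Friction and masses are not known exactly. Their poses are not given: they have to be found in the camera images.
- stand: Strike stand, fixed: dark steel base 110 (its x) x 200 (its y) x 12 mm carrying a cream foam coupon 70 x 180 mm, top 32 mm above the bench. At its +y end a sleeve 24 mm across (top 95 mm up), on a bracket and a column at the +x side, guides the plunger; the -y end is bare. Origin: centre of the base's underside; z up. Its x points away from the robot, within 0.3 rad.
- plunger (a joint): How far the sprung plunger is pushed down, m: 0 up, 0.012 fully down (its head stops on the sleeve). Its spring pushes back with 3 N at the top and 9 N fully down, and lifts it again afterwards.
- plunger_top (a point): Centre of the top face of the plunger's round steel head (28 mm across, 8 mm thick), 60 mm from the stand's centre on its +y side; 115 mm above the bench when up, 103 mm fully down.
- read_spot (a point): Reading spot: centre of a thin dark ring, 22 mm across, drawn on top of the bare end of the coupon, 32 mm above the bench, 55 mm from the stand's centre towards its -y side.
- mallet: Mallet, loose, 0.2 to 0.4 kg: black rubber cylinder head, 44 mm across, 56 mm tall, standing on a flat face; level wooden handle 18 mm wide, 20 mm high, along its -x to 150 mm from the head's axis, roughly towards the robot (within 0.35 rad). Origin: centre of the head's lower face; z up. It starts left or right of the stand, the tweezers on the other side.
- mallet_grip (a point): Point on the centre line of the mallet's handle, 47 mm from the head's axis and 28 mm above the head's lower face: a good place to grip firmly.
- rest: Tweezers rest, fixed, dark wood: base 185 x 70 x 8 mm, with a cross bar under the tweezers' front (38 to 54 mm ahead of the origin, 70 mm wide) and a block under their tail (89 to 105 mm behind, 40 mm wide), both 36 mm tall; open between. Origin: on the bench below the tweezers' finger flats; x along the tweezers.
- tweezers: Probe tweezers, loose, 90 g, flat steel, 174 mm long, lying level on the rest 36 mm above the bench. x points to the tips (away from the robot within 0.35 rad), z up. Two arms 14 mm high, side by side, joined at the tail: arm A (+y, rigid) and sprung arm B (-y, hinged 98 mm behind the origin). Origin: underside, between the finger flats, the outer faces from x = -30 to +26 mm.
- spring_arm (a joint): How far arm B is closed, rad: 0 open (tips 30 mm apart), 0.113 at the marked 12 mm gap, 0.165 stop (about 4 mm). The tip gap shrinks by 1.6 mm per 0.01 rad. The spring pushes the pads apart with about 3 N at the finger flats open and 8 N at the mark, and opens the arm when let go.
- tip_a (a point): Inner face of arm A's tip, half way up, 62 mm ahead of the tweezers' origin, 6 mm to +y and 7 mm above the underside. Both tips can be seen from above.
- tip_b (a point): Inner face of arm B's tip, half way up; its distance from tip_a is the tip gap, 30 mm open. A pale gauge strip fixed to arm A crosses under both arms 30 mm ahead of the tweezers' origin: arm B's outer edge just reaches the dark line on the strip when the gap is at the 12 mm mark.
- tweezers_grip (a point): Point between the finger flats, 7 mm above the tweezers' origin. Arm A's flat is 14 mm to +y of it, arm B's 25 mm to -y when open (39 mm over both; their middle 5.5 mm to -y) and 14 mm at the marked gap, where the flats are parallel and 28 mm apart. Each mm squeezed here closes the tips by 1.6 mm.
- paper_cup: Bystander: open paper cup, 68 mm wide, 85 mm tall, upright; origin under its centre.
- weight: Bystander: small brass cylinder weight, 26 mm across, 30 mm tall, upright; origin under its centre.
- beaker: Bystander: open glass beaker, 72 mm wide, 95 mm tall; origin under its centre.
- brown_bottle: Bystander: brown glass bottle, 72 mm wide, 160 mm tall; origin under its centre.
- white_jar: Bystander: white plastic jar, 68 mm wide, 100 mm tall; origin under its centre.
- reagent_bottle: Bystander: clear bottle with a cap, 64 mm wide, 130 mm tall; origin under its centre.
- foam_disc: Bystander: cream foam disc, 60 mm across, 20 mm thick, lying flat; origin under its centre.
Things that resemble listed ones, but are neither listed nor needed, are in the scene too. Leave any blue or yellow look-alike of the mallet alone.

How it is judged:
On the way, in this order (a step that is already met when the one before it is completed fails the run):
1. the plunger is driven down (10 of its 12 mm) by the mallet (value of joint plunger above 0.01 m and contact force between mallet and plunger above 1 N), for 0.02 s.
2. the mallet stands on its head on the bench, let go (height (world z) of mallet between -0.004 and 0.006 m and angle between mallet's own z axis and vertical below 0.1 rad and contact force between each of the arm, the fingers and mallet below 0.1 N and linear speed of mallet below 0.03 m/s), for 0.2 s.
3. the tweezers are held at the marked gap over the reading spot (distance between tip_a and tip_b between 0.0095 and 0.0145 m and horizontal distance between each of tip_a, tip_b and read_spot below 0.03 m and height (world z) of tip_a between 0.037 and 0.09 m and height (world z) of tip_b between 0.037 and 0.09 m and angle between tweezers's own z axis and vertical below 0.35 rad and contact force between the fingers and tweezers above 1 N and contact force between tweezers and stand below 0.05 N and contact force between tweezers and rest below 0.05 N), for 0.5 s.
At the end, for the whole second after the job is handed in: Tweezers held still in the gripper, level within 20 degrees, tip gap 12 mm within 2.5 mm, both tips within 30 mm of the reading spot sideways and 5 to 58 mm above the coupon, touching neither stand, rest nor other things; mallet standing untouched on its head on the bench; plunger up again (all of step 2 and all of step 3 and linear speed of tweezers below 0.02 m/s and velocity of joint spring_arm between -0.05 and 0.05 rad/s and value of joint plunger below 0.004 m and contact force between tweezers and mallet below 0.05 N and contact force between tweezers and paper_cup below 0.05 N and contact force between tweezers and weight below 0.05 N and contact force between tweezers and beaker below 0.05 N and contact force between tweezers and brown_bottle below 0.05 N and contact force between tweezers and white_jar below 0.05 N and contact force between tweezers and reagent_bottle below 0.05 N and contact force between tweezers and foam_disc below 0.05 N); the arm keeps its last pose, push and grip.
It fails at once if the plunger is pushed by the robot itself or the tweezers (contact force between any of the fingers, the arm, tweezers and plunger above 1 N).
It fails at once if a bystander is moved or knocked over (distance of any of paper_cup, weight, beaker, brown_bottle, white_jar, reagent_bottle, foam_disc from where it was at the start of the episode above 0.025 m or angle between any of paper_cup, weight, beaker, brown_bottle, white_jar, reagent_bottle, foam_disc's own z axis and vertical above 0.35 rad).
It also fails if it takes over 54 s, if anything falls off the work surface, if the arm or the gripper's body presses on something with over 40 N, if the wrist force passes 120 N, or if a joint passes its speed limit or range.

## Working session

There is one attempt and no reset: what is moved stays moved. The work goes in short steps, Python scripts to look and compute and a tool call to move; the robot and the scene stay as the last step left them, time stands still between calls to the robot, and variables do not carry over. Pictures are saved under pics/ and viewed, and the job is handed in when it is done.

Besides the shell and the picture viewer there is one more tool, called after "Emit:" by a JSON object that holds its "op" and its "data", one argument or row to a line. send_rows: Moves the arm, as the interface text tells. Its arguments: {"type":"object","properties":{"increments":{"type":"array"},"grip":{"type":"number"}},"required":["increments"]}

```bash
mkdir -p pics; ls; python3 - <<'E'
from workcell import *
import cv2,numpy as np
print(get_obs())
for n in("top","side"):
    c=camera(n);cv2.imwrite(f"pics/{n}0.png",cv2.cvtColor(c["color"],cv2.COLOR_RGB2BGR));np.savez(f"{n}0.npz",**c)
    print(n,c["intrinsics"],c["pose"])
E
```

```text
pics
{'clock': 0.0, 'joint_pos': array([1.13301315e+00, 2.41434455e-01, 3.69585308e-03, 1.33521424e+00,
       7.10000349e-06, 1.57079238e+00]), 'joint_vel': array([ 0.00033821, -0.00047907, -0.00033998, -0.00061273,  0.00124353,
       -0.00120905]), 'tau': array([-1.60425305e-03, -3.72317004e+01,  2.52409476e+01,  1.68732530e-02,
       -2.09082731e-05,  6.34782520e-07]), 'eef_pos': array([0.21169525, 0.45227255, 0.23839141]), 'tool_rot': array([ 2.17145745e-01,  9.76138598e-01, -1.05175618e-03, -2.37608298e-04]), 'ft_force': array([-0.25218808, -0.5021224 , -0.25826954]), 'ft_torque': array([ 0.02831308, -0.01404091,  0.01502749]), 'grip_width': 0.0852861287040483}
top [[416.35334294   0.         251.54234923]
 [  0.         416.35334294 195.06892506]
 [  0.           0.           1.        ]] [[ 0.01586261 -0.99605973  0.08725475  0.36593856]
 [-0.99986615 -0.01545223  0.00537673  0.0248571 ]
 [-0.00400727 -0.08732836 -0.99617152  1.46754736]
 [ 0.          0.          0.          1.        ]]
side [[492.55632747   0.         263.23510056]
 [  0.         492.55632747 188.25597045]
 [  0.           0.           1.        ]] [[ 0.97497638 -0.14794377  0.16593281  0.18715586]
 [-0.22184371 -0.69571848  0.68319922 -1.10400968]
 [ 0.01436746 -0.70291425 -0.71112948  1.25505859]
 [ 0.          0.          0.          1.        ]]
```

View pics/top0.png

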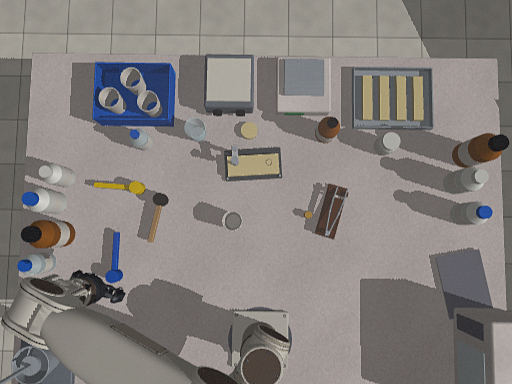

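View pics/side0.png

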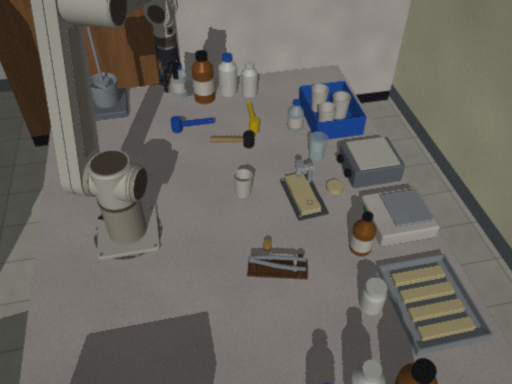

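```bash
python3 - <<'E'
import cv2
i=cv2.imread('pics/top0.png');cv2.imwrite('pics/top0z.png',cv2.resize(i[150:300,150:370],None,fx=3.6,fy=3.6,interpolation=cv2.INTER_CUBIC)[:600])
E
python3 - <<'E'
import cv2
i=cv2.imread('pics/top0.png')
a=cv2.resize(i[180:250,130:180],None,fx=8,fy=8,interpolation=cv2.INTER_CUBIC)
b=cv2.resize(i[175:245,300:355],None,fx=7,fy=8,interpolation=cv2.INTER_CUBIC)
cv2.imwrite('pics/za.png',cv2.hconcat([a,b]))
cv2.imwrite('pics/zb.png',cv2.resize(i[140:190,215:295],None,fx=10,fy=10,interpolation=cv2.INTER_CUBIC))
E
```

```text
(no output)
```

View pics/za.png

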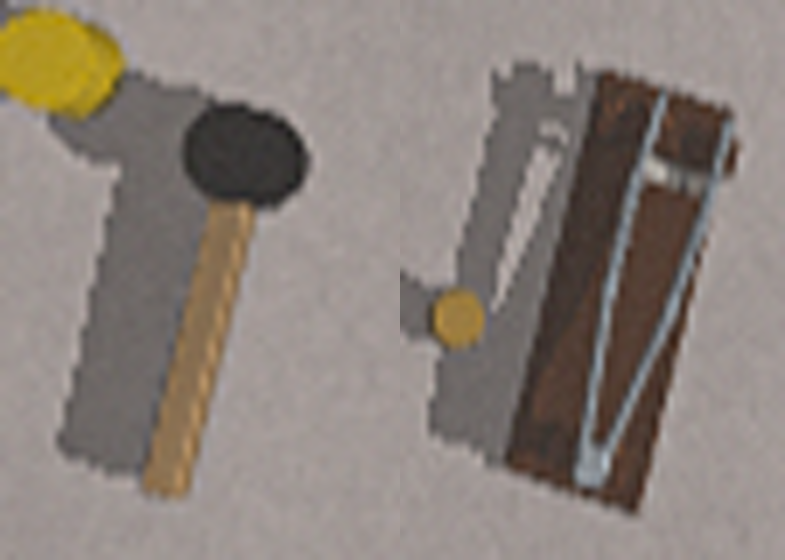

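View pics/zb.png

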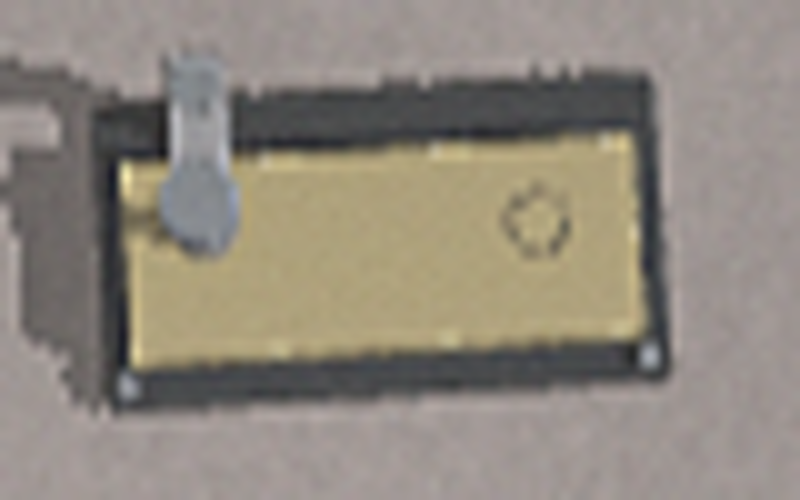

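The true mallet is the black-headed one with the wooden handle (top image: head 160,200; handle end 151,241). The yellow (136,187) and blue (114,275) ones are look-alikes. The tweezers are on the dark rest at (330,210), with the brass weight beside it at (308,214). The stand is at (253,163), its plunger at (235,161) and its ring at (268.5,162).

```bash
cat > h.py <<'E'
import numpy as np,cv2
from scipy.spatial.transform import Rotation as R
def load(n): return dict(np.load(n))
def ray(c,uv,z):
    uv=np.atleast_2d(np.asarray(uv,float)); K=c["intrinsics"];P=c["pose"]
    d=np.c_[(uv-K[[0,1],2])/K[[0,1],[0,1]],np.ones(len(uv))]@P[:3,:3].T
    o=P[:3,3]; t=(z-o[2])/d[:,2]; return o+d*t[:,None]
def proj(c,p):
    p=np.atleast_2d(p);P=c["pose"];K=c["intrinsics"]
    q=(p-P[:3,3])@P[:3,:3]; return np.c_[K[0,0]*q[:,0]/q[:,2]+K[0,2],K[1,1]*q[:,1]/q[:,2]+K[1,2]]
def cloud(c):
    h,w=c["z_map"].shape;u,v=np.meshgrid(np.arange(w),np.arange(h));z=c["z_map"];K=c["intrinsics"]
    q=np.stack([(u-K[0,2])/K[0,0]*z,(v-K[1,2])/K[1,1]*z,z],-1); return q@c["pose"][:3,:3].T+c["pose"][:3,3]
def blobs(m):
    n,l,s,ce=cv2.connectedComponentsWithStats(m.astype(np.uint8)); return [(l==i,s[i],ce[i]) for i in range(1,n)]
E
python3 - <<'E'
from h import *
np.set_printoptions(precision=4,suppress=True)
for n in("top","side"):
    c=load(n+"0.npz");col=c["color"].astype(int);hsv=cv2.cvtColor(c["color"],cv2.COLOR_RGB2HSV).astype(int);W=cloud(c)
    H,S,V=hsv[...,0],hsv[...,1],hsv[...,2]
    def roi(m,u0,u1,v0,v1):
        k=np.zeros_like(m);k[v0:v1,u0:u1]=m[v0:v1,u0:u1];return k
    if n=="top": r1=(140,180,185,250); r2=(215,295,140,190); r3=(300,355,175,245)
    else: r1=(200,262,125,155); r2=(275,330,150,225); r3=(240,315,232,285)
    head=roi((V<75),*r1); wood=roi((S>95)&(H>8)&(H<22)&(V>110),*r1)
    foam=roi((S>60)&(H>15)&(H<32)&(V>130),*r2)
    for nm,m,z in(("head",head,.056),("wood",wood,.038),("foam",foam,.032)):
        b=max(blobs(m),key=lambda b:b[1][4]);ys,xs=np.nonzero(b[0]);
        p=W[b[0]];p=p[c["z_map"][b[0]]>0]
        rc=cv2.minAreaRect(ray(c,np.c_[xs,ys],z)[:,:2].astype(np.float32)*1000)
        print(n,nm,b[1],b[2],"ray",ray(c,b[2],z)[0],"cloud med",np.median(p,0),"z90",np.percentile(p[:,2],[50,90]),"rect",rc)
E
```

```text
top head [153 193  15  13 153] [159.9216 198.9673] ray [0.4714 0.3441 0.056 ] cloud med [0.4714 0.3448 0.0525] z90 [0.0525 0.0571] rect ((471.3403015136719, 343.80810546875), (40.96384811401367, 48.09248352050781), 0.8878739476203918)
top wood [148 205  14  37 196] [154.4133 223.2449] ray [0.389  0.3641 0.038 ] cloud med [0.3898 0.3651 0.0353] z90 [0.0353 0.0391] rect ((390.4722595214844, 363.91009521484375), (18.224735260009766, 127.18350982666016), 78.4523696899414)
top foam [228 153  51  24 922] [254.6638 165.1117] ray [0.5966 0.0234 0.032 ] cloud med [0.5948 0.0223 0.0302] z90 [0.0302 0.0343] rect ((598.6705322265625, 29.825664520263672), (71.3039779663086, 177.05841064453125), 4.274500370025635)
side head [243 130  12  18 180] [248.4444 138.5333] ray [0.4709 0.3187 0.056 ] cloud med [0.4751 0.3355 0.0409] z90 [0.0409 0.0563] rect ((471.1415710449219, 319.83026123046875), (100.9982681274414, 42.20965576171875), 77.9363784790039)
side wood [211 138  32   4 118] [226.2627 139.4237] ray [0.3906 0.3523 0.038 ] cloud med [0.3906 0.3597 0.0317] z90 [0.0317 0.0377] rect ((391.2900085449219, 351.723388671875), (17.986650466918945, 119.65989685058594), 78.16748809814453)
side foam [288 175  32  40 465] [303.2495 195.0495] ray [0.6003 0.0102 0.032 ] cloud med [0.5986 0.0143 0.03  ] z90 [0.03   0.0339] rect ((602.5732421875, 17.442916870117188), (66.92914581298828, 180.8112335205078), 1.8030511140823364)
```

```bash
python3 - <<'E'
from h import *
np.set_printoptions(precision=4,suppress=True)
T=load("top0.npz");S=load("side0.npz")
g=lambda L,u0,v0,sx,sy:np.array([((x+.5)/sx-.5+u0,(y+.5)/sy-.5+v0) for x,y in L])
f=ray(T,g([(122,160),(630,133),(645,336),(136,366)],215,140,10,10),.032)
print("foam corners",f[:,:2].tolist(),"mean",f.mean(0)); 
ex=((f[0]+f[1])-(f[2]+f[3]))/2; ey=((f[0]+f[3])-(f[1]+f[2]))/2
print("len",np.linalg.norm(ex),np.linalg.norm(ey),"yaw",np.arctan2(ex[1],ex[0]),np.arctan2(-ey[0],ey[1]))
print("ring",ray(T,g([(537,222)],215,140,10,10),.032),"plunger top",ray(T,g([(199,213)],215,140,10,10),.115))
# head clouds
for n,c in(("t",T),("s",S)):
    W=cloud(c);m=(abs(W[...,0]-.472)<.06)&(abs(W[...,1]-.345)<.06)&(W[...,2]>.046)&(W[...,2]<.07)
    p=W[m][:,:2];(cx,r)=cv2.minEnclosingCircle(p.astype(np.float32)*1000);print("head",n,len(p),cx,r,p.mean(0))
    m=(abs(W[...,0]-.40)<.065)&(abs(W[...,1]-.36)<.05)&(W[...,2]>.028)&(W[...,2]<.045)&(W[...,0]<.448)
    p=W[m];l=cv2.fitLine(p[:,:2].astype(np.float32),2,0,.01,.01).ravel();print(" handle",l,np.arctan(l[1]/l[0]),p[:,2].max(),p[:,0].min())
# tweezers: arms' tips, tail, strip
z=.05
q=ray(T,[[300+(x+.5)/7-.5,175+(y+.5)/8-.5] for x,y in [(262-0,98),(328,122),(190,480),(194,455)]],z);print("tw A tip,B tip,tail end,joint",q)
r=ray(T,[[300+(x+.5)/7-.5,175+(y+.5)/8-.5] for x,y in [(200,72),(335,108),(238,512),(108,465)]],.02);print("rest approx",r)
for nm,uv,zz in(("weight",(300+59/7,175+317/8),.03),("cup",(232,220),.085),("beaker",(195,130),.095),("disc",(249,130),.02),("bottle",(328,128),.16),("jar",(389,143),.1)): print(nm,ray(T,uv,zz))
E
```

```text
foam corners [[0.6288096240027012, 0.12134358079494195], [0.641033003729234, -0.0558382783539791], [0.5696404084157207, -0.06179484534966535], [0.5564191401083136, 0.11495015223783993]] mean [0.599  0.0297 0.032 ]
len 0.07215624757541685 0.17742015812253262 yaw 0.08568294713883857 0.07176891487969957
ring [[ 0.6091 -0.0238  0.032 ]] plunger top [[0.5964 0.0901 0.115 ]]
head t 133 (471.4803161621094, 349.3323669433594) 22.119840621948242 [0.4713 0.3487]
 handle [ 0.9785 -0.2062  0.39    0.3657] -0.20773594 0.04417540024568045 0.33501639312121634
head s 79 (479.1370544433594, 345.84588623046875) 23.876007080078125 [0.4762 0.3439]
 handle [ 0.9744 -0.225   0.3926  0.3624] -0.22697547 0.043461323576369226 0.33747358592493926
tw A tip,B tip,tail end,joint [[ 0.523  -0.2593  0.05  ]
 [ 0.5132 -0.2915  0.05  ]
 [ 0.3598 -0.2242  0.05  ]
 [ 0.3704 -0.2261  0.05  ]]
rest approx [[ 0.5373 -0.2345  0.02  ]
 [ 0.5225 -0.3017  0.02  ]
 [ 0.3463 -0.2532  0.02  ]
 [ 0.3655 -0.189   0.02  ]]
weight [[ 0.4272 -0.1647  0.03  ]]
cup [[0.403  0.0958 0.085 ]]
beaker [[0.7025 0.2255 0.095 ]]
disc [[0.7237 0.0453 0.02  ]]
bottle [[ 0.6994 -0.209   0.16  ]]
jar [[ 0.6668 -0.4226  0.1   ]]
```

```bash
python3 - <<'E'
import cv2
i=cv2.imread('pics/side0.png')
a=cv2.resize(i[225:290,230:320],None,fx=8,fy=8,interpolation=cv2.INTER_CUBIC)
cv2.imwrite('pics/zc.png',a)
i=cv2.imread('pics/top0.png')
cv2.imwrite('pics/zd.png',cv2.resize(i[178:243,305:355],None,fx=9,fy=9,interpolation=cv2.INTER_CUBIC))
E
```

```text
(no output)
```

View pics/zc.png

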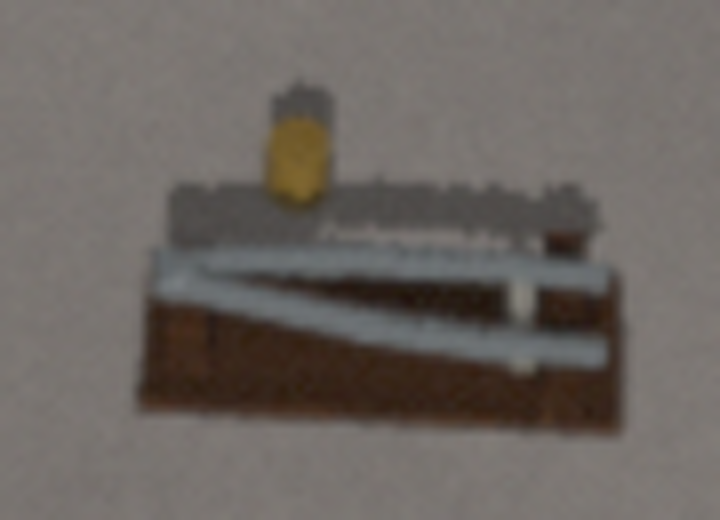

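View pics/zd.png

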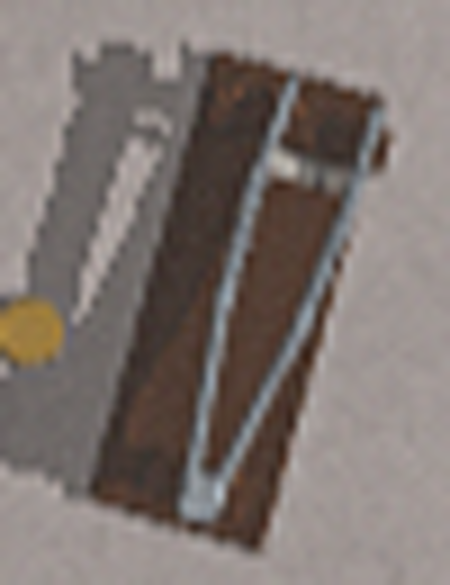

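```bash
cat > go.py <<'E'
import sys
from h import *
from workcell import get_obs
np.set_printoptions(precision=3,suppress=True)
# usage: x y z phi(deg jaw angle)
x,y,z,phi=map(float,sys.argv[1:5]); o=get_obs(); r=R.from_quat(o["tool_rot"]); p=np.deg2rad(phi)
Yt=np.array([np.cos(p),np.sin(p),0]);Zt=np.array([0,0,-1.]);Rt=R.from_matrix(np.c_[np.cross(Yt,Zt),Yt,Zt])
d=np.array([x,y,z])-o["eef_pos"]
print("t",o["clock"],"pos",o["eef_pos"],"grip",o["grip_width"],"F",o["ft_force"])
print("turn units",np.rad2deg((r.inv()*Rt).as_rotvec())/10)
print("shift units now",r.inv().apply(d)/.05,"| after turn",Rt.inv().apply(d)/.05)
E
python3 go.py .427 .357 .10 77.7; python3 go.py .427 .357 .017 77.7
```

```text
t 0.1 pos [0.212 0.452 0.238] grip 0.08538050650507281 F [ 0.027 -0.097  0.605]
turn units [-0.011 -0.001 -1.278]
shift units now [-4.708  0.102  2.77 ] | after turn [-4.613 -0.947  2.77 ]
t 0.1 pos [0.212 0.452 0.238] grip 0.08538050650507281 F [ 0.027 -0.097  0.605]
turn units [-0.011 -0.001 -1.278]
shift units now [-4.708  0.105  4.43 ] | after turn [-4.613 -0.947  4.43 ]
```

Emit:
{"op": "send_rows", "data": {
  "increments": [
    [[0,0,0,0,0,-0.64],[0,0,0,0,0,-0.64],[-0.9,-0.19,0.3,0,0,0],[-0.9,-0.19,0.5,0,0,0],[-0.9,-0.19,0.5,0,0,0],[-0.9,-0.19,0.5,0,0,0],[-0.9,-0.19,0.5,0,0,0],[0,0,0,0,0,0]]
  ],
  "grip": 0
}}

```text
clock: 1.1
eef_pos: [0.4227, 0.3557, 0.1213]
tool_rot: [0.109, 0.994, -0.002, -0.002]
ft_force: [-0.3, 0.3, -0.4]
grip_width: 0.0855
```

```bash
python3 go.py .427 .357 .017 77.7
```

```text
t 1.1 pos [0.423 0.356 0.121] grip 0.08551708526876241 F [-0.315  0.272 -0.355]
turn units [-0.026 -0.017 -0.026]
shift units now [-0.085  0.054  2.085] | after turn [-0.079  0.044  2.085]
```

Emit:
{"op": "send_rows", "data": {
  "increments": [
    [[-0.08,0.04,0.5,0,0,0],[0,0,0.5,0,0,0],[0,0,0.5,0,0,0],[0,0,0.35,0,0,0],[0,0,0.18,0,0,0],[0,0,0,0,0,0]]
  ]
}}

```text
clock: 1.85
eef_pos: [0.4253, 0.3599, 0.0227]
tool_rot: [0.107, 0.994, -0.0, -0.0]
ft_force: [-0.5, -0.6, 0.7]
grip_width: 0.0854
```

```bash
python3 go.py .427 .357 .017 77.7; python3 - <<'E'
from workcell import *
import cv2
c=camera("side")["color"];cv2.imwrite("pics/s1.png",cv2.resize(c[60:200,160:340,::-1],None,fx=4,fy=4,interpolation=cv2.INTER_CUBIC))
E
```

```text
t 1.85 pos [0.425 0.36  0.023] grip 0.08536116086749057 F [-0.537 -0.562  0.668]
turn units [-0.004 -0.004  0.006]
shift units now [-0.045 -0.049  0.113] | after turn [-0.045 -0.049  0.113]
```

View pics/s1.png

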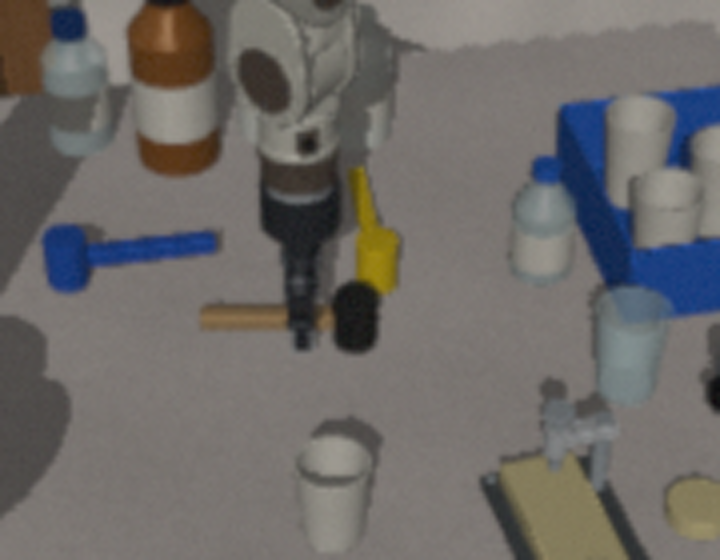

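The fingers straddle the handle (crop 300,320) right behind the black head. Lowering 5 mm and closing.

Emit:
{"op": "send_rows", "data": {
  "increments": [
    [[-0.03,-0.05,0.1,0,0,0],[0,0,0,0,0,0]]
  ]
}}

```text
clock: 2.15
eef_pos: [0.4271, 0.3567, 0.018]
tool_rot: [0.107, 0.994, 0.0, 0.0]
ft_force: [-0.1, 0.6, 0.2]
grip_width: 0.0855
```

Emit:
{"op": "send_rows", "data": {
  "increments": [
    [[0,0,0,0,0,0],[0,0,0,0,0,0],[0,0,0,0,0,0],[0,0,0,0,0,0],[0,0,0,0,0,0],[0,0,0,0,0,0]]
  ],
  "grip": 1
}}

```text
clock: 2.9
eef_pos: [0.4272, 0.3575, 0.0182]
tool_rot: [0.107, 0.994, 0.001, 0.0]
ft_force: [0.6, 2.2, 1.6]
grip_width: 0.0171
```

Emit:
{"op": "send_rows", "data": {
  "increments": [
    [[0,0,-0.3,0,0,0],[0,0,-0.5,0,0,0],[0,0,-0.6,0,0,0],[0,0,-0.6,0,0,0],[0,0,-0.6,0,0,0],[0,0,-0.4,0,0,0],[0,0,0,0,0,0]]
  ]
}}

```text
clock: 3.78
eef_pos: [0.4277, 0.3572, 0.1697]
tool_rot: [0.107, 0.994, 0.001, 0.001]
ft_force: [-0.0, 0.7, -3.5]
grip_width: 0.0167
```

```bash
python3 go.py .427 .357 .16 77.7; python3 - <<'E'
from workcell import *
import cv2,numpy as np
c=camera("side");np.savez("s2.npz",**c);cv2.imwrite("pics/s2.png",cv2.resize(c["color"][60:200,160:340,::-1],None,fx=4,fy=4,interpolation=cv2.INTER_CUBIC))
c=camera("top");np.savez("t2.npz",**c);cv2.imwrite("pics/t2.png",cv2.resize(c["color"][150:270,90:250,::-1],None,fx=5,fy=5,interpolation=cv2.INTER_CUBIC))
E
```

```text
t 3.775 pos [0.428 0.357 0.17 ] grip 0.01673208043318176 F [-0.029  0.677 -3.466]
turn units [ 0.013  0.013 -0.   ]
shift units now [ 0.014 -0.006  0.194] | after turn [ 0.013 -0.006  0.194]
```

View pics/s2.png

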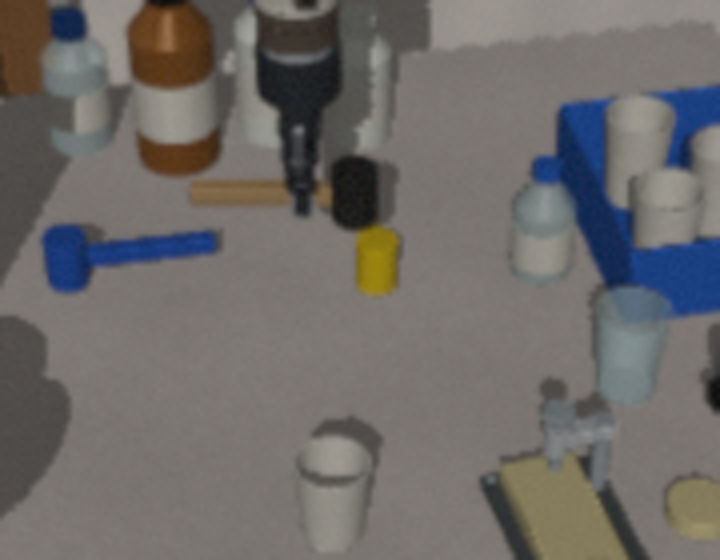

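View pics/t2.png

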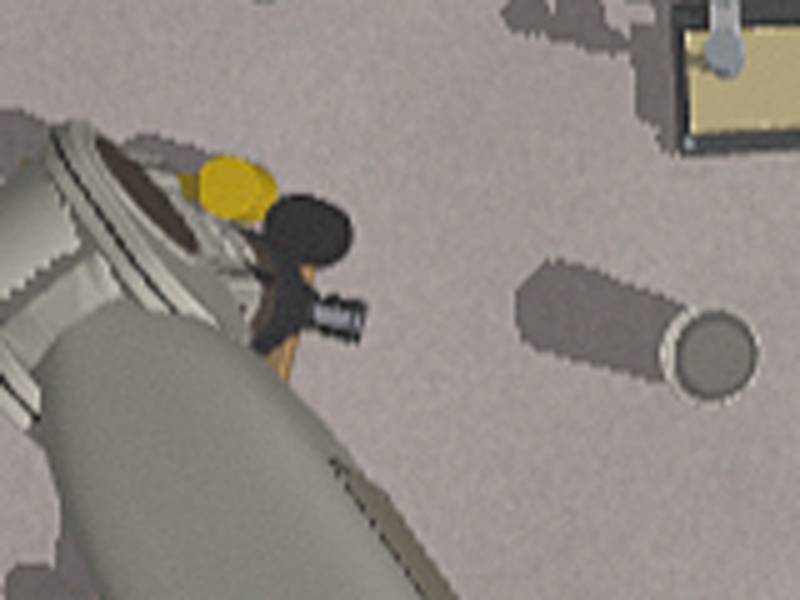

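```bash
python3 - <<'E'
from h import *
T=load("t2.npz");W=cloud(T);o=np.array([.4277,.3572])
m=(abs(W[...,0]-.475)<.05)&(abs(W[...,1]-.347)<.05)&(W[...,2]>.198)&(W[...,2]<.22)&(T["color"].max(-1)<75)
p=W[m];c,r=cv2.minEnclosingCircle(p[:,:2].astype(np.float32)*1000);print(len(p),c,r,np.median(p[:,2]))
S=load("s2.npz");W=cloud(S)
m=(abs(W[...,0]-.475)<.04)&(abs(W[...,1]-.347)<.04)&(W[...,2]>.13)&(S["color"].max(-1)<75)
p=W[m];print(p.min(0),p.max(0))
E
python3 go.py .551 .099 .170 77.7
```

```text
140 (458.214599609375, 335.2840576171875) 34.842933654785156 0.20311872432740474
[0.43520513 0.30709752 0.15122389] [0.49771147 0.36782453 0.59713123]
t 3.875 pos [0.426 0.356 0.167] grip 0.016938196823898695 F [ 0.992 -0.274 -2.913]
turn units [-0.008 -0.005  0.001]
shift units now [-3.53  -4.497 -0.054] | after turn [-3.53  -4.496 -0.057]
```

Emit:
{"op": "send_rows", "data": {
  "increments": [
    [[-0.3,-0.4,-0.05,0,0,0],[-0.5,-0.65,0,0,0,0],[-0.6,-0.75,0,0,0,0],[-0.6,-0.75,0,0,0,0],[-0.6,-0.75,0,0,0,0],[-0.5,-0.65,0,0,0,0],[-0.43,-0.55,0,0,0,0],[0,0,0,0,0,0]]
  ]
}}

```text
clock: 4.88
eef_pos: [0.5513, 0.0968, 0.1684]
tool_rot: [0.109, 0.994, -0.001, -0.002]
ft_force: [-0.7, -0.3, -2.1]
grip_width: 0.0168
```

```bash
python3 go.py .552 .099 .15 77.7; python3 - <<'E'
from workcell import *
import cv2,numpy as np
c=camera("side");np.savez("s3.npz",**c);cv2.imwrite("pics/s3.png",cv2.resize(c["color"][80:230,240:370,::-1],None,fx=4,fy=4,interpolation=cv2.INTER_CUBIC))
c=camera("top");np.savez("t3.npz",**c);cv2.imwrite("pics/t3.png",cv2.resize(c["color"][120:240,180:300,::-1],None,fx=5,fy=5,interpolation=cv2.INTER_CUBIC))
E
```

```text
t 4.875 pos [0.551 0.097 0.168] grip 0.016843809024030914 F [-0.702 -0.285 -2.098]
turn units [-0.011 -0.017 -0.023]
shift units now [-0.005  0.047  0.367] | after turn [-0.004  0.046  0.367]
```

View pics/s3.png

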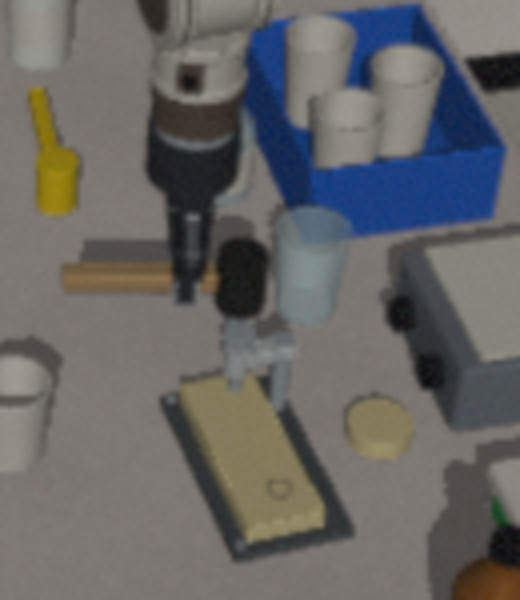

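View pics/t3.png

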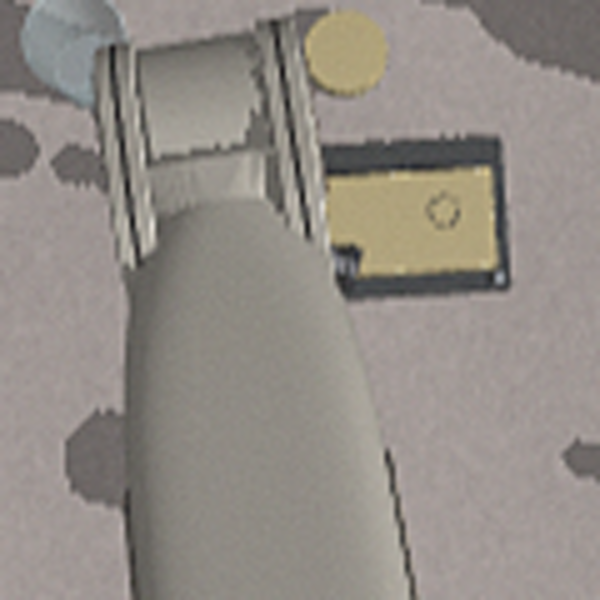

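```bash
python3 - <<'E'
from h import *
S=load("s3.npz");o=np.array([.5513,.0968]);h=o+.046*np.array([.977,-.213])
print(h,proj(S,[[*h,.15],[*h,.206],[.597,.089,.115]]))
W=cloud(S)
m=(abs(W[...,0]-.597)<.04)&(abs(W[...,1]-.089)<.05)&(W[...,2]>.14)&(S["color"].max(-1)<75)&(np.arange(512)[None]>290)
p=W[m];print(np.percentile(p,[1,50,99],axis=0))
E
```

```text
[0.596242 0.087002] [[298.3150885  155.06207029]
 [299.41689718 142.33748321]
 [297.70851306 162.2964729 ]]
[[0.55737764 0.04721695 0.15287402]
 [0.57885381 0.06353534 0.31871577]
 [0.61671789 0.09993639 0.59242785]]
```

Emit:
{"op": "send_rows", "data": {
  "increments": [
    [[0,0.04,0.2,0,0,0],[0,0,0.2,0,0,0],[0,0,0.15,0,0,0],[0,0,0,0,0,0]]
  ]
}}

```text
clock: 5.48
eef_pos: [0.5511, 0.1017, 0.1416]
tool_rot: [0.107, 0.994, -0.0, -0.001]
ft_force: [-0.6, 0.4, -2.6]
grip_width: 0.017
```

Emit:
{"op": "send_rows", "data": {
  "increments": [
    [[0,0,0.1,0,0,0],[0,0,0.1,0,0,0],[0,0,0,0,0,0]]
  ]
}}

```text
clock: 5.85
eef_pos: [0.5522, 0.1015, 0.133]
tool_rot: [0.107, 0.994, 0.0, 0.0]
ft_force: [-1.2, -0.1, -0.1]
grip_width: 0.0172
```

Emit:
{"op": "send_rows", "data": {
  "increments": [
    [[0,0,0.1,0,0,0],[0,0,0.05,0,0,0],[0,0,0,0,0,0]]
  ]
}}

```text
clock: 6.22
eef_pos: [0.5524, 0.1015, 0.1258]
tool_rot: [0.107, 0.994, 0.0, 0.001]
ft_force: [-0.1, 0.0, 3.0]
grip_width: 0.0168
```

Emit:
{"op": "send_rows", "data": {
  "increments": [
    [[0,0,0.1,0,0,0],[0,0,0,0,0,0]]
  ]
}}

```text
clock: 6.48
eef_pos: [0.5524, 0.1015, 0.1209]
tool_rot: [0.107, 0.994, 0.0, 0.001]
ft_force: [-2.3, -0.4, 5.0]
grip_width: 0.017
```

Emit:
{"op": "send_rows", "data": {
  "increments": [
    [[0,0,0.06,0,0,0],[0,0,0,0,0,0]]
  ]
}}

```text
clock: 6.72
eef_pos: [0.5523, 0.1018, 0.1202]
tool_rot: [0.107, 0.994, 0.001, 0.001]
ft_force: [-8.3, 0.9, 17.4]
grip_width: 0.017
```

```bash
python3 - <<'E'
from workcell import *
import cv2,numpy as np
c=camera("side");np.savez("s4.npz",**c);cv2.imwrite("pics/s4.png",cv2.resize(c["color"][120:190,265:335,::-1],None,fx=8,fy=8,interpolation=cv2.INTER_CUBIC));print(get_obs()["eef_pos"],get_obs()["ft_force"],get_obs()["ft_torque"])
E
```

```text
[0.55230341 0.10176399 0.12022043] [-6.98038619  0.58866122 17.72858818] [-0.1267514   1.02139686 -0.03959258]
```

View pics/s4.png

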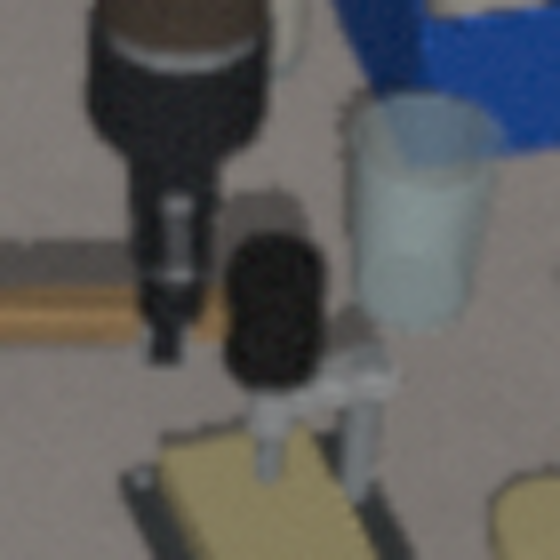

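The force jumped to about 20 N, so the plunger is on its stop (bottomed). Lifting and returning the mallet.

Emit:
{"op": "send_rows", "data": {
  "increments": [
    [[0,0,-0.3,0,0,0],[0,0,-0.4,0,0,0],[0,0,-0.3,0,0,0],[0,0,0,0,0,0]]
  ]
}}

```text
clock: 7.28
eef_pos: [0.5526, 0.1015, 0.1679]
tool_rot: [0.107, 0.994, 0.0, 0.001]
ft_force: [0.2, -0.9, -3.2]
grip_width: 0.0168
```

```bash
python3 go.py .427 .357 .168 77.7
```

```text
t 7.275 pos [0.553 0.102 0.168] grip 0.016790068533923706 F [ 0.176 -0.905 -3.183]
turn units [0.003 0.008 0.001]
shift units now [ 3.542  4.457 -0.005] | after turn [ 3.543  4.457 -0.002]
```

Emit:
{"op": "send_rows", "data": {
  "increments": [
    [[0.3,0.4,0,0,0,0],[0.5,0.65,0,0,0,0],[0.6,0.75,0,0,0,0],[0.6,0.75,0,0,0,0],[0.6,0.75,0,0,0,0],[0.5,0.65,0,0,0,0],[0.44,0.51,0,0,0,0],[0,0,0,0,0,0]]
  ]
}}

```text
clock: 8.28
eef_pos: [0.4247, 0.3586, 0.1658]
tool_rot: [0.105, 0.994, -0.001, -0.001]
ft_force: [0.3, -1.5, -2.8]
grip_width: 0.017
```

Emit:
{"op": "send_rows", "data": {
  "increments": [
    [[0,0,0.4,0,0,0],[0,0,0.6,0,0,0],[0,0,0.6,0,0,0],[0,0,0.6,0,0,0],[0,0,0.4,0,0,0],[0,0,0,0,0,0]]
  ]
}}

```text
clock: 9.02
eef_pos: [0.4251, 0.3546, 0.0347]
tool_rot: [0.108, 0.994, -0.002, -0.002]
ft_force: [0.1, -0.4, -2.8]
grip_width: 0.0168
```

```bash
python3 go.py .427 .357 .018 77.7;python3 - <<'E'
from workcell import *
import cv2,numpy as np
c=camera("side");cv2.imwrite("pics/s5.png",cv2.resize(c["color"][100:170,190:290,::-1],None,fx=7,fy=7,interpolation=cv2.INTER_CUBIC))
E
```

```text
t 9.025 pos [0.425 0.355 0.035] grip 0.01675236748098596 F [ 0.066 -0.352 -2.802]
turn units [-0.029 -0.021 -0.005]
shift units now [-0.029  0.056  0.334] | after turn [-0.028  0.054  0.334]
```

View pics/s5.png

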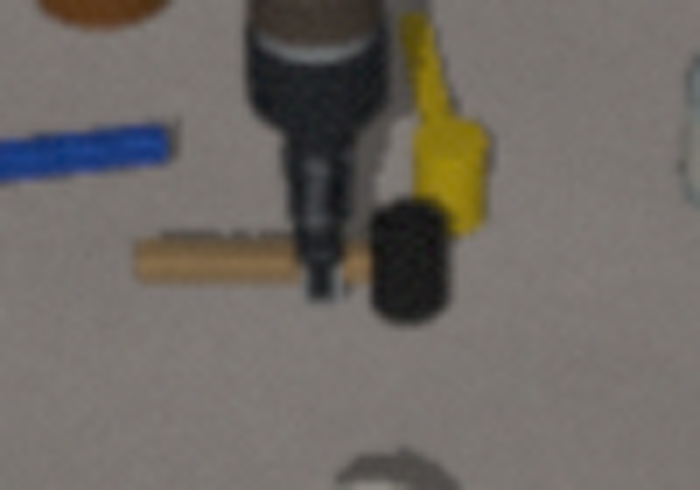

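The mallet is level just above its old spot, head at crop (410,262).

Emit:
{"op": "send_rows", "data": {
  "increments": [
    [[0,0,0.15,0,0,0],[0,0,0.1,0,0,0],[0,0,0,0,0,0],[0,0,0,0,0,0]]
  ]
}}

```text
clock: 9.57
eef_pos: [0.4266, 0.3572, 0.0251]
tool_rot: [0.107, 0.994, 0.0, 0.0]
ft_force: [-0.1, 0.8, -2.8]
grip_width: 0.0171
```

Emit:
{"op": "send_rows", "data": {
  "increments": [
    [[0,0,0.04,0,0,0],[0,0,0,0,0,0]]
  ]
}}

```text
clock: 9.82
eef_pos: [0.4264, 0.357, 0.0228]
tool_rot: [0.107, 0.994, -0.0, -0.0]
ft_force: [-1.0, -0.1, -2.9]
grip_width: 0.0173
```

Emit:
{"op": "send_rows", "data": {
  "increments": [
    [[0,0,0.04,0,0,0],[0,0,0,0,0,0]]
  ]
}}

```text
clock: 10.07
eef_pos: [0.4264, 0.3569, 0.0206]
tool_rot: [0.107, 0.994, -0.0, -0.0]
ft_force: [0.3, 0.1, -3.0]
grip_width: 0.0173
```

Emit:
{"op": "send_rows", "data": {
  "increments": [
    [[0,0,0.03,0,0,0],[0,0,0,0,0,0]]
  ]
}}

```text
clock: 10.32
eef_pos: [0.4264, 0.3569, 0.0191]
tool_rot: [0.107, 0.994, -0.0, -0.0]
ft_force: [0.1, -0.1, -3.0]
grip_width: 0.0169
```

Emit:
{"op": "send_rows", "data": {
  "increments": [
    [[0,0,0.02,0,0,0],[0,0,0,0,0,0]]
  ]
}}

```text
clock: 10.58
eef_pos: [0.4264, 0.357, 0.0182]
tool_rot: [0.107, 0.994, -0.0, -0.0]
ft_force: [-0.6, -0.7, -2.1]
grip_width: 0.0167
```

Emit:
{"op": "send_rows", "data": {
  "increments": [
    [[0,0,0.01,0,0,0],[0,0,0,0,0,0],[0,0,0,0,0,0],[0,0,0,0,0,0],[0,0,0,0,0,0]]
  ],
  "grip": 0
}}

```text
clock: 11.2
eef_pos: [0.4265, 0.357, 0.0179]
tool_rot: [0.107, 0.994, 0.0, 0.0]
ft_force: [0.0, 0.2, 0.5]
grip_width: 0.0856
```

Emit:
{"op": "send_rows", "data": {
  "increments": [
    [[0,0,-0.3,0,0,0],[0,0,-0.6,0,0,0],[0,0,-0.8,0,0,0],[0,0,-0.8,0,0,0],[0,0,-0.8,0,0,0],[0,0,0,0,0,0]]
  ]
}}

```text
clock: 11.95
eef_pos: [0.4286, 0.3588, 0.1881]
tool_rot: [0.107, 0.994, 0.003, 0.003]
ft_force: [0.2, 0.7, 0.2]
grip_width: 0.0857
```

```bash
python3 go.py .457 -.256 .12 74.8;python3 - <<'E'
from workcell import *
import cv2,numpy as np
c=camera("side");cv2.imwrite("pics/s6.png",cv2.resize(c["color"][60:220,190:350,::-1],None,fx=3.7,fy=3.7,interpolation=cv2.INTER_CUBIC))
E
```

```text
t 11.95 pos [0.429 0.359 0.188] grip 0.0857435431538363 F [0.197 0.671 0.205]
turn units [0.044 0.032 0.291]
shift units now [ -3.164 -11.903   1.29 ] | after turn [ -3.772 -11.716   1.362]
```

View pics/s6.png

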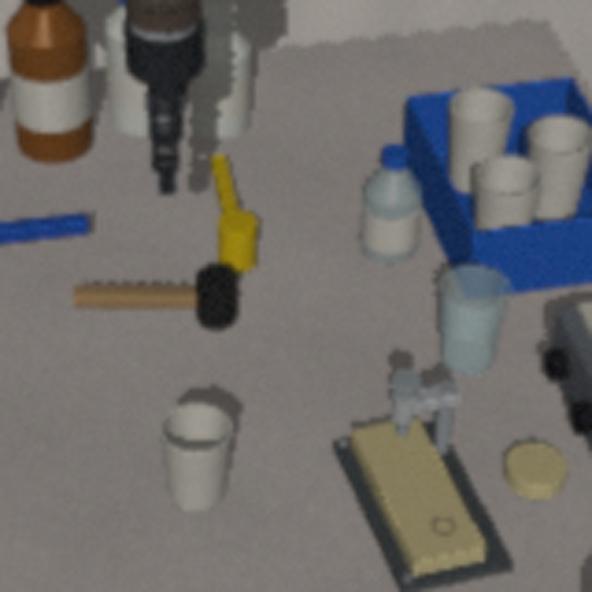

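```bash
python3 - <<'E'
from h import *
np.set_printoptions(precision=4,suppress=True)
T=load("top0.npz");S=load("side0.npz")
g=lambda L,u0,v0,s:np.array([((x+.5)/s-.5+u0,(y+.5)/s-.5+v0) for x,y in L])
a=ray(T,g([(294,74),(379,102),(202,520)],305,178,9),.05); st=ray(T,g([(300,172),(338,184)],305,178,9),.037)
b=ray(S,g([(606,262),(606,336),(150,270)],230,225,8),.05); s2=ray(S,g([(522,300)],230,225,8),.037)
y=-.265;ex=np.array([np.cos(y),np.sin(y)]);ey=np.array([-ex[1],ex[0]]);o=np.array([.462,-.2515])
for n,q in(("top Atip Btip tail",a),("strip",st),("side A B tail",b),("strip",s2)):
    d=q[:,:2]-o; print(n,q[:,:2],"local mm",np.c_[d@ex,d@ey]*1000)
E
```

```text
top Atip Btip tail [[ 0.5266 -0.2601]
 [ 0.5164 -0.2924]
 [ 0.3572 -0.2252]] local mm [[  64.561     8.5924]
 [  63.1579  -25.1929]
 [-108.0346   -2.0444]]
strip [[ 0.4903 -0.2649]
 [ 0.4859 -0.2795]] local mm [[ 30.8625  -5.5565]
 [ 30.4345 -20.7149]]
side A B tail [[ 0.5277 -0.2593]
 [ 0.5182 -0.292 ]
 [ 0.3584 -0.2265]] local mm [[  65.4683    9.6977]
 [  64.8284  -24.393 ]
 [-106.4948   -2.9759]]
strip [[ 0.4952 -0.2605]] local mm [[34.4434 -0.0299]]
```

Emit:
{"op": "send_rows", "data": {
  "increments": [
    [[-0.1,-0.5,0,0,0,0.15],[-0.3,-0.9,0,0,0,0.14],[-0.35,-1,0,0,0,0],[-0.35,-1,0,0,0,0],[-0.35,-1,0,0,0,0],[-0.35,-1,0,0,0,0],[-0.35,-1,0,0,0,0],[-0.35,-1,0,0,0,0]]
  ]
}}

```text
clock: 13.0
eef_pos: [0.4517, -0.0344, 0.182]
tool_rot: [0.132, 0.991, -0.0, -0.001]
ft_force: [1.4, 0.2, -0.6]
grip_width: 0.0852
```

```bash
python3 go.py .4605 -.257 .12 74.8
```

```text
t 13.0 pos [ 0.452 -0.034  0.182] grip 0.08517356112946224 F [ 1.413  0.167 -0.598]
turn units [-0.002 -0.01   0.003]
shift units now [-1.338 -4.251  1.238] | after turn [-1.338 -4.25   1.239]
```

Emit:
{"op": "send_rows", "data": {
  "increments": [
    [[-0.3,-0.9,0.1,0,0,0],[-0.3,-0.9,0.1,0,0,0],[-0.3,-0.9,0.1,0,0,0],[-0.25,-0.8,0.1,0,0,0],[-0.2,-0.7,0.2,0,0,0],[0,0,0,0,0,0]]
  ],
  "grip": 0.25
}}

```text
clock: 13.75
eef_pos: [0.4613, -0.2547, 0.1508]
tool_rot: [0.134, 0.991, 0.001, -0.002]
ft_force: [-0.4, 0.1, 0.0]
grip_width: 0.0643
```

```bash
python3 go.py .4605 -.257 .032 74.6
```

```text
t 13.75 pos [ 0.461 -0.255  0.151] grip 0.06430178247961674 F [-0.384  0.12   0.047]
turn units [ 0.003 -0.021 -0.   ]
shift units now [-0.005 -0.05   2.375] | after turn [ 0.003 -0.049  2.376]
```

Emit:
{"op": "send_rows", "data": {
  "increments": [
    [[0,-0.05,0.5,0,0,0],[0,0,0.6,0,0,0],[0,0,0.4,0,0,0],[0,0,0,0,0,0],[0,0,0,0,0,0]]
  ]
}}

```text
clock: 14.38
eef_pos: [0.4625, -0.2551, 0.0785]
tool_rot: [0.132, 0.991, -0.0, 0.0]
ft_force: [0.4, 0.6, 0.1]
grip_width: 0.064
```

```bash
python3 go.py .4605 -.257 .032 74.6;python3 - <<'E'
from workcell import *
import cv2,numpy as np
c=camera("side");cv2.imwrite("pics/s7.png",cv2.resize(c["color"][190:290,220:330,::-1],None,fx=6,fy=6,interpolation=cv2.INTER_CUBIC))
c=camera("top");cv2.imwrite("pics/t7.png",cv2.resize(c["color"][170:250,290:370,::-1],None,fx=7,fy=7,interpolation=cv2.INTER_CUBIC))
E
```

```text
t 14.375 pos [ 0.463 -0.255  0.078] grip 0.0639979732958172 F [0.372 0.581 0.144]
turn units [0.    0.003 0.026]
shift units now [ 0.03  -0.047  0.929] | after turn [ 0.029 -0.047  0.929]
```

View pics/s7.png

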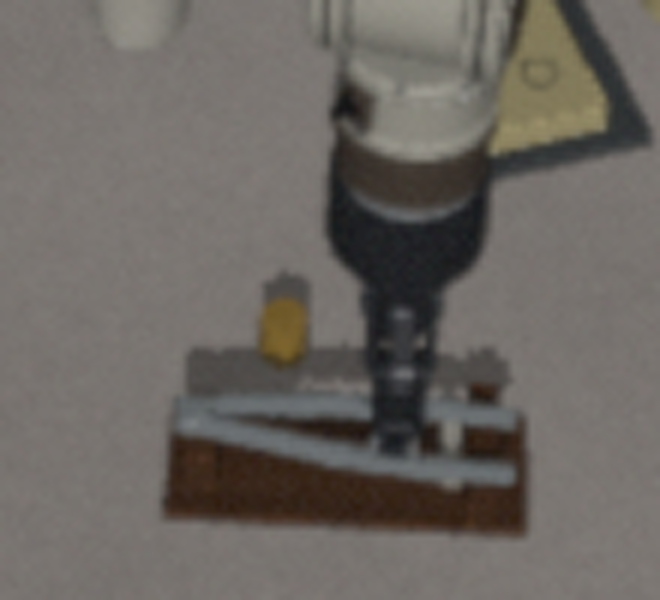

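View pics/t7.png

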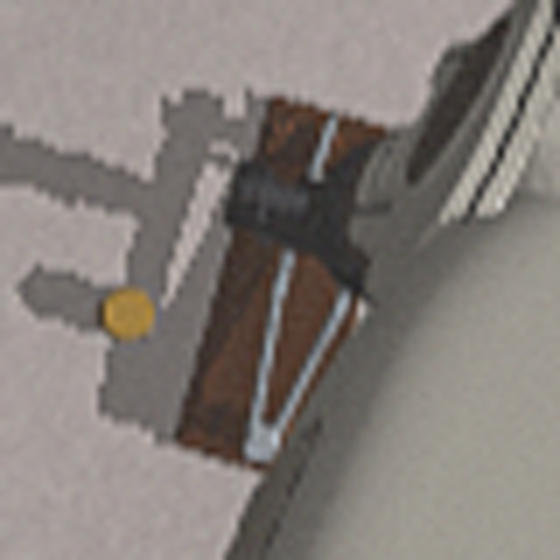

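Emit:
{"op": "send_rows", "data": {
  "increments": [
    [[0.06,-0.05,0.3,0,0,0],[0,0,0.3,0,0,0],[0,0,0.2,0,0,0],[0,0,0.13,0,0,0],[0,0,0,0,0,0],[0,0,0,0,0,0]]
  ]
}}

```text
clock: 15.22
eef_pos: [0.4589, -0.2573, 0.0316]
tool_rot: [0.132, 0.991, -0.0, 0.0]
ft_force: [0.6, 0.6, 0.2]
grip_width: 0.0639
```

```bash
python3 go.py .4585 -.257 .032 74.6;python3 - <<'E'
from workcell import *
import cv2,numpy as np
c=camera("side");cv2.imwrite("pics/s8.png",cv2.resize(c["color"][210:290,230:330,::-1],None,fx=7,fy=7,interpolation=cv2.INTER_CUBIC))
E
```

```text
t 15.225 pos [ 0.459 -0.257  0.032] grip 0.06390219595077384 F [0.587 0.578 0.227]
turn units [-0.001  0.003  0.022]
shift units now [ 0.01   0.004 -0.008] | after turn [ 0.01   0.004 -0.008]
```

View pics/s8.png

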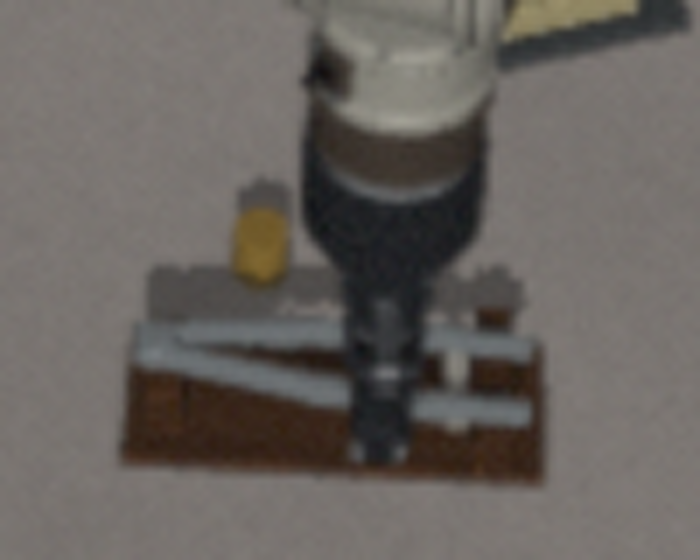

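Finger is in front of arm B between bar and block. Squeezing in stages.

Emit:
{"op": "send_rows", "data": {
  "increments": [
    [[0,0,0,0,0,0],[0,0,0,0,0,0],[0,0,0,0,0,0],[0,0,0,0,0,0]]
  ],
  "grip": 0.6
}}

```text
clock: 15.78
eef_pos: [0.4594, -0.2574, 0.0322]
tool_rot: [0.132, 0.991, -0.0, 0.001]
ft_force: [-0.3, 1.5, 5.9]
grip_width: 0.0341
```

Emit:
{"op": "send_rows", "data": {
  "increments": [
    [[0,0,0,0,0,0],[0,0,0,0,0,0],[0,0,0,0,0,0],[0,0,0,0,0,0]]
  ],
  "grip": 0.675
}}

```text
clock: 16.27
eef_pos: [0.4597, -0.2576, 0.0326]
tool_rot: [0.132, 0.991, -0.0, 0.001]
ft_force: [0.7, 1.2, 7.8]
grip_width: 0.028
```

```bash
python3 - <<'E'
from workcell import *
import cv2,numpy as np
c=camera("side");cv2.imwrite("pics/s9.png",cv2.resize(c["color"][225:290,230:320,::-1],None,fx=8,fy=8,interpolation=cv2.INTER_CUBIC));print(get_obs()["grip_width"])
E
```

```text
0.027958047341611343
```

View pics/s9.png

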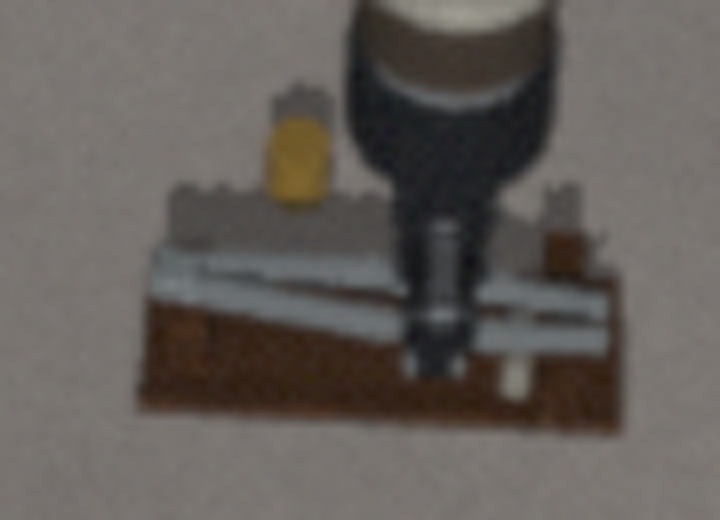

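Squeezed: tips are close together and the strip sticks out beyond arm B (crop 515,375). Lifting.

Emit:
{"op": "send_rows", "data": {
  "increments": [
    [[0,0,-0.1,0,0,0],[0,0,-0.3,0,0,0],[0,0,-0.5,0,0,0],[0,0,-0.5,0,0,0],[0,0,-0.4,0,0,0],[0,0,0,0,0,0]]
  ]
}}

```text
clock: 17.08
eef_pos: [0.4598, -0.2579, 0.1234]
tool_rot: [0.132, 0.991, -0.001, 0.002]
ft_force: [0.4, -1.2, -1.5]
grip_width: 0.0277
```

```bash
python3 go.py .543 -.0245 .06 90;python3 - <<'E'
from workcell import *
import cv2,numpy as np
c=camera("side");np.savez("s10.npz",**c);cv2.imwrite("pics/s10.png",cv2.resize(c["color"][190:265,230:330,::-1],None,fx=8,fy=8,interpolation=cv2.INTER_CUBIC));print(get_obs()["grip_width"])
E
```

```text
t 17.075 pos [ 0.46  -0.258  0.123] grip 0.027693137726708478 F [ 0.421 -1.23  -1.453]
turn units [-0.01   0.022 -1.519]
shift units now [-0.378  4.943  1.264] | after turn [-1.664  4.669  1.268]
0.027654826405102202
```

View pics/s10.png

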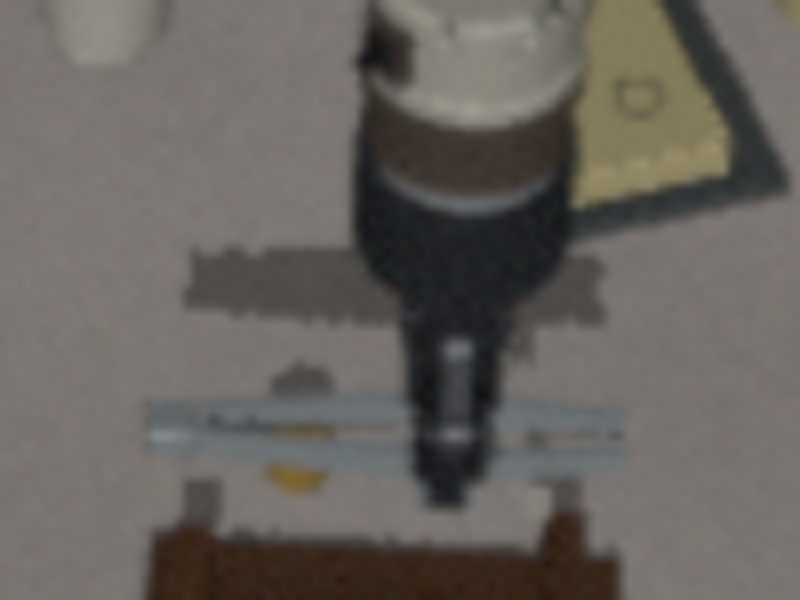

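Emit:
{"op": "send_rows", "data": {
  "increments": [
    [[0,0,0,0,0,-0.5],[0,0,0,0,0,-0.6],[0,0.3,0,0,0,-0.42],[-0.3,0.6,0,0,0,0],[-0.3,0.8,0,0,0,0],[-0.3,0.8,0,0,0,0],[-0.3,0.7,0,0,0,0],[-0.25,0.6,0,0,0,0]]
  ]
}}

```text
clock: 18.12
eef_pos: [0.5316, -0.0657, 0.1199]
tool_rot: [-0.0, 1.0, 0.0, -0.001]
ft_force: [0.4, -0.3, 0.0]
grip_width: 0.0276
```

```bash
python3 go.py .542 -.0245 .09 90
```

```text
t 18.125 pos [ 0.532 -0.066  0.12 ] grip 0.0276001948564266 F [ 0.365 -0.33   0.024]
turn units [ 0.002 -0.015  0.006]
shift units now [-0.211  0.823  0.597] | after turn [-0.208  0.824  0.598]
```

Emit:
{"op": "send_rows", "data": {
  "increments": [
    [[-0.1,0.5,0.1,0,0,0],[-0.11,0.35,0.15,0,0,0],[0,0,0.2,0,0,0],[0,0,0.15,0,0,0],[0,0,0,0,0,0],[0,0,0,0,0,0]]
  ]
}}

```text
clock: 18.88
eef_pos: [0.5427, -0.0255, 0.0914]
tool_rot: [0.001, 1.0, -0.0, 0.0]
ft_force: [0.1, 0.0, -1.5]
grip_width: 0.0279
```

```bash
python3 go.py .542 -.0245 .06 90;python3 - <<'E'
from workcell import *
import cv2,numpy as np
c=camera("side");np.savez("s11.npz",**c);cv2.imwrite("pics/s11.png",cv2.resize(c["color"][150:230,250:350,::-1],None,fx=7.5,fy=7.5,interpolation=cv2.INTER_CUBIC))
c=camera("top");np.savez("t11.npz",**c);cv2.imwrite("pics/t11.png",cv2.resize(c["color"][130:220,215:305,::-1],None,fx=6.5,fy=6.5,interpolation=cv2.INTER_CUBIC))
E
```

```text
t 18.875 pos [ 0.543 -0.025  0.091] grip 0.02790489519265309 F [ 0.087  0.007 -1.453]
turn units [-0.001  0.001 -0.006]
shift units now [0.013 0.02  0.629] | after turn [0.013 0.02  0.629]
```

View pics/s11.png

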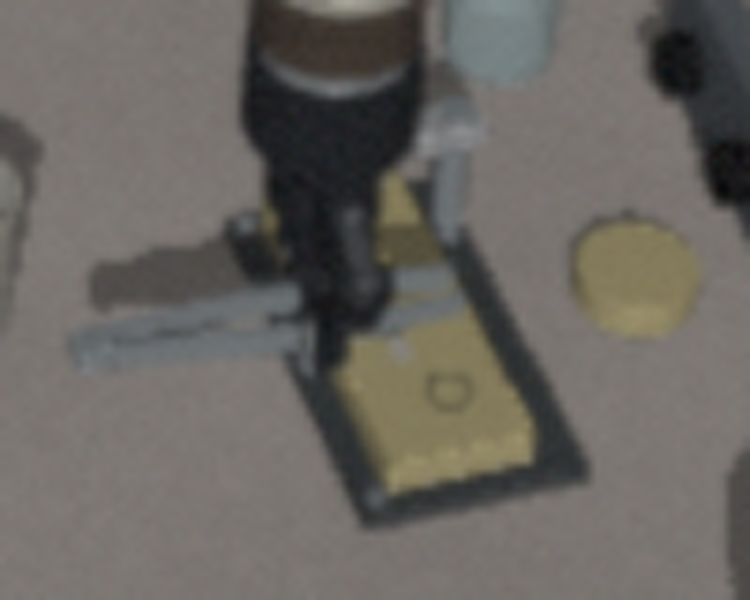

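View pics/t11.png

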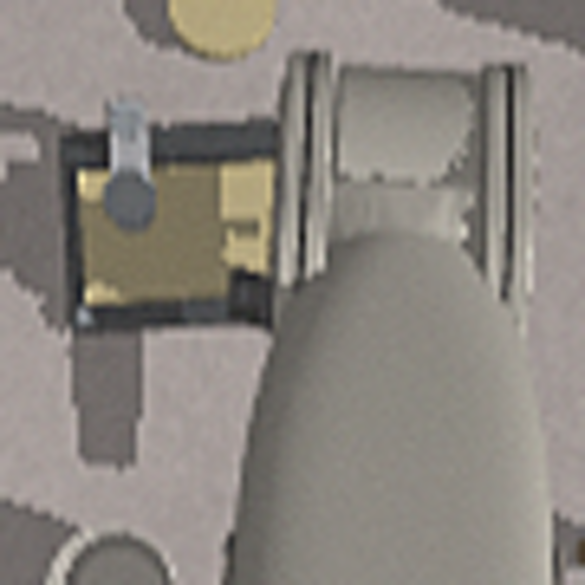

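Emit:
{"op": "send_rows", "data": {
  "increments": [
    [[0.01,0.02,0.2,0,0,0],[0,0,0.2,0,0,0],[0,0,0.15,0,0,0],[0,0,0.08,0,0,0],[0,0,0,0,0,0],[0,0,0,0,0,0]]
  ]
}}

```text
clock: 19.73
eef_pos: [0.5424, -0.0237, 0.06]
tool_rot: [-0.0, 1.0, -0.0, 0.0]
ft_force: [0.0, 0.5, -1.4]
grip_width: 0.0278
```

```bash
python3 go.py .542 -.0245 .06 90;python3 - <<'E'
from workcell import *
import cv2,numpy as np
c=camera("side");np.savez("s12.npz",**c);cv2.imwrite("pics/s12.png",cv2.resize(c["color"][180:220,265:325,::-1],None,fx=13,fy=13,interpolation=cv2.INTER_CUBIC))
E
```

```text
t 19.725 pos [ 0.542 -0.024  0.06 ] grip 0.027842629750671494 F [ 0.04   0.475 -1.417]
turn units [-0.     0.003  0.002]
shift units now [ 0.008 -0.016  0.   ] | after turn [ 0.008 -0.016  0.   ]
```

View pics/s12.png

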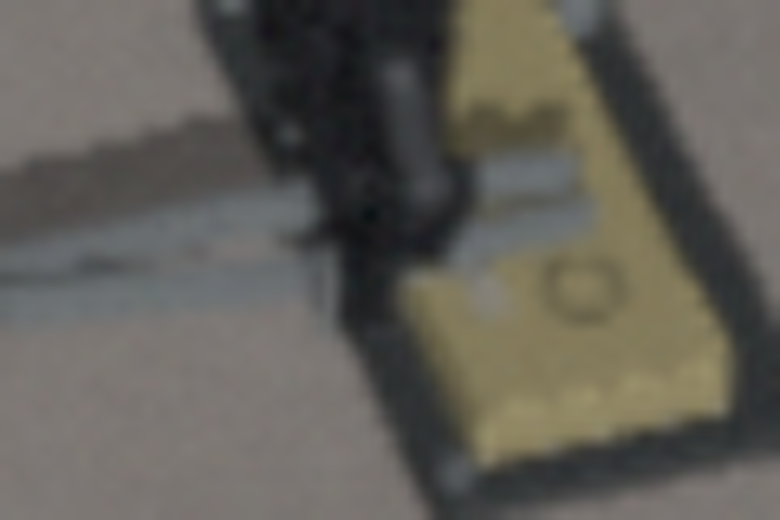

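```bash
python3 - <<'E'
from h import *
np.set_printoptions(precision=4,suppress=True)
S=load("s12.npz");col=S["color"].astype(int);W=cloud(S)
g=lambda L,u0,v0,s:np.array([((x+.5)/s-.5+u0,(y+.5)/s-.5+v0) for x,y in L])
print("edges top z=.078\n",ray(S,g([(575,150),(592,198)],265,180,13),.078)); print("ring",ray(S,g([(583,288)],265,180,13),.032))
print("expect tips px", (proj(S,[[.6055,-.0177,.071],[.6055,-.0297,.071]])-[265,180])*13)
# column profile across arms a few px before tip, foam vs steel (blueness)
for u in (303,305,307,308): print(u,[tuple(col[v,u]) for v in range(188,201)])
m=(W[...,0]>.565)&(W[...,0]<.62)&(W[...,1]>-.05)&(W[...,1]<.0)&(W[...,2]>.055)&(W[...,2]<.09)
ys,xs=np.nonzero(m);print("cloud tips",np.percentile(W[m],[0,50,100],axis=0),xs.min(),xs.max(),ys.min(),ys.max())
m2=(W[...,0]>.43)&(W[...,0]<.50)&(W[...,1]>-.06)&(W[...,1]<.02)&(W[...,2]>.055)&(W[...,2]<.09)
print("tail z top",np.percentile(W[m2][:,2],[50,90,98]),"front",np.percentile(W[m][:,2],[50,90,98]), W[m2][:,0].min())
E
```

```text
edges top z=.078
 [[ 0.608  -0.0178  0.078 ]
 [ 0.6074 -0.0352  0.078 ]]
ring [[ 0.6121 -0.0244  0.032 ]]
expect tips px [[557.4077 163.9968]
 [570.6593 196.7686]]
303 [(np.int64(98), np.int64(94), np.int64(68)), (np.int64(85), np.int64(79), np.int64(59)), (np.int64(83), np.int64(78), np.int64(59)), (np.int64(86), np.int64(85), np.int64(73)), (np.int64(97), np.int64(99), np.int64(99)), (np.int64(107), np.int64(112), np.int64(113)), (np.int64(103), np.int64(107), np.int64(108)), (np.int64(94), np.int64(95), np.int64(87)), (np.int64(95), np.int64(94), np.int64(88)), (np.int64(100), np.int64(104), np.int64(104)), (np.int64(109), np.int64(113), np.int64(114)), (np.int64(113), np.int64(115), np.int64(107)), (np.int64(127), np.int64(121), np.int64(96))]
305 [(np.int64(110), np.int64(102), np.int64(75)), (np.int64(87), np.int64(82), np.int64(61)), (np.int64(83), np.int64(78), np.int64(60)), (np.int64(90), np.int64(89), np.int64(80)), (np.int64(98), np.int64(101), np.int64(104)), (np.int64(106), np.int64(112), np.int64(114)), (np.int64(103), np.int64(106), np.int64(105)), (np.int64(89), np.i
[... 949 characters left out ...]
, (np.int64(106), np.int64(99), np.int64(77)), (np.int64(109), np.int64(106), np.int64(91)), (np.int64(106), np.int64(109), np.int64(107)), (np.int64(104), np.int64(108), np.int64(108)), (np.int64(97), np.int64(100), np.int64(98)), (np.int64(93), np.int64(96), np.int64(93)), (np.int64(102), np.int64(107), np.int64(108)), (np.int64(109), np.int64(113), np.int64(113)), (np.int64(116), np.int64(115), np.int64(104)), (np.int64(119), np.int64(111), np.int64(86)), (np.int64(110), np.int64(104), np.int64(78))]
cloud tips [[ 0.5692 -0.047   0.0575]
 [ 0.5903 -0.0352  0.0697]
 [ 0.6116 -0.0119  0.0814]] 299 310 192 202
tail z top [0.0693 0.0756 0.0774] front [0.0697 0.0757 0.0784] 0.43577012730731235
```

```bash
cat > gap.py <<'E'
from h import *
from workcell import *
from scipy.optimize import curve_fit
np.set_printoptions(precision=4,suppress=True)
fr=[camera("side") for _ in range(6)];S=fr[0];im=np.mean([f["color"].astype(float) for f in fr],0)
print(get_obs()["eef_pos"],get_obs()["grip_width"])
v=np.arange(186,206)
f=lambda v,a,a2,m,d,s,b:a*np.exp(-((v-m)/s)**2/2)+a2*np.exp(-((v-m-d)/s)**2/2)+b
A=[];B=[]
for u in range(303,309):
    s=im[v,u,2]-im[v,u,0]
    p,_=curve_fit(f,v,s,[30,30,193,4,1,-25],maxfev=5000)
    # side-mid height of arm = tip mid z ~.071 + visible top/side mix
    q=ray(S,[[u,p[2]],[u,p[2]+p[3]]],.073);A.append(q[0]);B.append(q[1]);print(u,p)
A=np.array(A);B=np.array(B);la=np.polyfit(A[:,0],A[:,1],1);lb=np.polyfit(B[:,0],B[:,1],1)
for x in(.59,.60): print(x,"yA",np.polyval(la,x),"yB",np.polyval(lb,x),"c-c mm",1000*(np.polyval(la,x)-np.polyval(lb,x)))
print(A[:,:2].tolist())
cv2.imwrite("pics/gap.png",cv2.resize(im[180:220,265:325,::-1].astype(np.uint8),None,fx=13,fy=13,interpolation=cv2.INTER_CUBIC))
E
python3 gap.py
```

```text
[ 0.5423 -0.0237  0.06  ] 0.027990683050297848
303 [ 37.7834  36.6393 192.9706   4.5194   1.4368 -29.7767]
304 [ 44.5361  41.1585 192.6924   4.5109   1.5405 -36.0037]
305 [ 45.2401  42.5677 192.4575   4.4607   1.6295 -38.7408]
306 [ 43.9712  42.098  192.4115   4.3604   1.6031 -36.9846]
307 [ 41.3059  39.6428 192.5108   4.0743   1.5061 -34.3135]
308 [ 39.7189  41.5331 192.5802   3.8545   1.4482 -36.3477]
0.59 yA -0.017074142114572595 yB -0.037066386410589125 c-c mm 19.99224429601653
0.6 yA -0.018141656087955087 yB -0.036424637347071194 c-c mm 18.282981259116106
[[0.5883152751120537, -0.017722453556545004], [0.5919584807412065, -0.017170946702478984], [0.5955492583465427, -0.016813750584091736], [0.5988949125936015, -0.017306133799189993], [0.6020491094620755, -0.01845232485496684], [0.6052420643064382, -0.019463773376070748]]
```

View pics/gap.png

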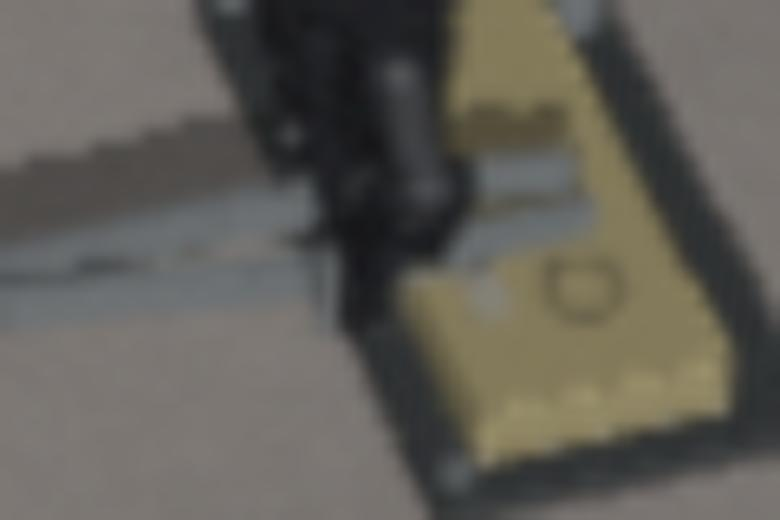

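Emit:
{"op": "send_rows", "data": {
  "increments": [
    [[-0.04,0.03,0.03,0,0,0],[-0.04,0.02,0.03,0,0,0],[0,0,0,0,0,0],[0,0,0,0,0,0],[0,0,0,0,0,0]]
  ],
  "grip": 0.68
}}

```text
clock: 20.7
eef_pos: [0.5461, -0.0212, 0.0568]
tool_rot: [-0.0, 1.0, -0.0, -0.0]
ft_force: [0.0, 0.5, -0.4]
grip_width: 0.0277
```

```bash
python3 gap.py; python3 - <<'E'
from workcell import *
import cv2
for n in("side","top"):
    cv2.imwrite(f"pics/f_{n}.png",camera(n)["color"][...,::-1])
print([round(get_obs()["grip_width"],5) for _ in range(3)],get_obs()["eef_pos"],get_obs()["joint_vel"],get_obs()["ft_force"],get_obs()["clock"])
E
```

```text
[ 0.5461 -0.0212  0.0568] 0.027651284156132546
303 [ 40.5243  37.4892 193.3292   6.5498   3.0406 -43.802 ]
304 [ 38.3598  37.9323 192.9699   4.6896   1.6376 -32.8913]
305 [ 43.6076  41.6703 192.6767   4.4065   1.6253 -37.5207]
306 [ 41.6431  41.7525 192.5266   4.2745   1.6471 -36.6241]
307 [ 41.0281  39.4588 192.5382   4.162    1.5797 -34.544 ]
308 [ 43.6786  42.2369 192.5784   3.8835   1.481  -36.3558]
0.59 yA -0.01852886213474484 yB -0.03967817678128671 c-c mm 21.14931464654187
0.6 yA -0.018585826803315414 yB -0.03466820615551408 c-c mm 16.082379352198668
[[0.5878514595792306, -0.019332549801226895], [0.5915973215501014, -0.018417996459276553], [0.5952621862170875, -0.017799724512499893], [0.598743334962466, -0.01782399029412174], [0.6020128446714335, -0.018575570026698074], [0.6052445840968108, -0.01945525474142018]]
[0.02751, 0.02751, 0.02751] [ 0.5461487  -0.02120972  0.0568261 ] [ 6.35125580e-04 -3.03275059e-05 -6.87292853e-04  3.55025796e-04
  1.21679801e-03 -8.72199114e-04] [ 0.70332642 -0.50302288 -0.55459181] 21.1
```

View pics/f_side.png

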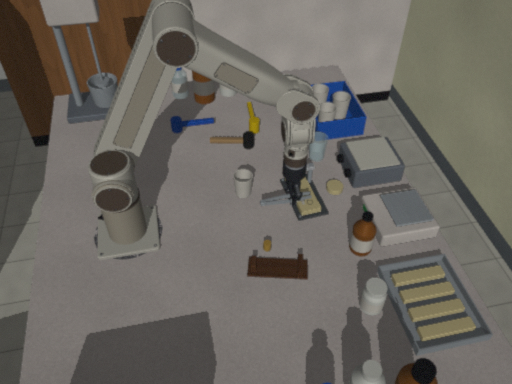

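View pics/gap.png

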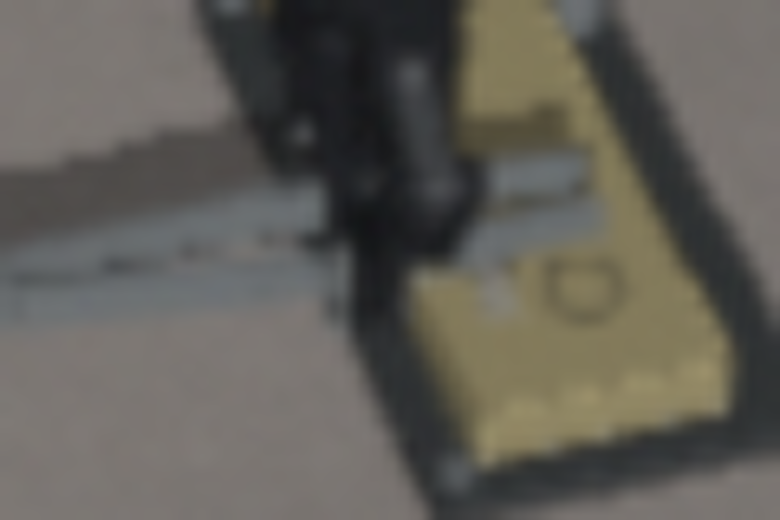

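Emit:
{"op": "send_rows", "data": {
  "increments": [
    [[0,0,0,0,0,0],[0,0,0,0,0,0],[0,0,0,0,0,0],[0,0,0,0,0,0],[0,0,0,0,0,0],[0,0,0,0,0,0]]
  ]
}}

```text
clock: 21.85
eef_pos: [0.5461, -0.0212, 0.0568]
tool_rot: [-0.0, 1.0, 0.0, -0.0]
ft_force: [0.4, -0.0, -0.8]
grip_width: 0.0279
```

```bash
python3 -c "
from workcell import *
o=get_obs();print(o['clock'],o['eef_pos'],o['grip_width'],o['ft_force']);job_done()"
```

```text
21.85 [ 0.5461381  -0.02118118  0.05679442] 0.027878583654222706 [ 0.42792274 -0.04640895 -0.83336108]
the job is handed in; nothing more can be done
```

The job is handed in at 21.85 s. I pushed the plunger down with the mallet until the force jumped to about 20 N at the stop. The mallet went back on its head at its old spot. The tweezers were then lifted, squeezed to about 28 mm over the flats, and are held level over the ring.

Last checks:
- **Position:** the arm was still, with the tips about 36 mm above the foam and within about 1 cm of the ring's centre.
- **Mallet and bystanders:** the last side view shows the mallet upright, and the nearby bystanders look unmoved. I saw the plunger back up right after the mallet was set down; I did not check it again after the tweezers moved in.
- **Tip gap, two readings that differ slightly:** the gripper opening (27.5 to 27.9 mm) implies about 11.5 mm. A rough camera measurement gives about 12.7 mm. Both are within the allowed 2.5 mm.
- **Checks that failed:** the dark line on the gauge strip could not be made out, and the arm hid the tips from the top camera. The final tip position therefore comes from the side view and the arm pose only.

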